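Roll down the edge trim of a badge display board

ROBOT

A 7-joint arm with a two-finger parallel gripper is mounted at the origin on the work surface. World frame = base frame: x ahead of the robot, y to its left, z up, the work surface at z = 0. Lengths are in m, angles in rad, forces in N, time in s.
With the tool pointing down it reaches from about 0.4 to 0.85 m from the base axis. Payload 10.4 kg.
Tool frame: the origin (TCP) lies midway between the tips of the shut fingers; the grasp point (between the pads) lies manip.pinch_z behind it (manip.pinch_z is the distance from the TCP to the grasp point, in m); z points along the fingers, y is the direction in which the jaws open and shut (so a half turn about z gives the same grasp; the last joint's range is limited). The gripper opens to 85 mm and grips with 20 to 120 N. Pads are 22 mm wide; open, the fingers measure 114 mm over their backs; the gripper's body (76 mm by 85 mm) begins 54 mm behind the grasp point. The pads swing forward as they close: fully open they stand 13 mm farther back than shut.
Start: joints at [-1.349, 0.332, -0.065, 1.46, 0.022, 1.35, -0.088], TCP at [0.151, 0.606, 0.231] pointing down, gripper open.
Joint ranges: [-2.6, 2.6], [-0.5, 2.12], [-1.47, 1.34], [0.16, 2.42], [-1.27, 4.41], [0.06, 2.06], [-2.6, 2.6]. Speed limits (rad/s): [2.22, 2.22, 2.79, 2.79, 3.14, 3.14, 3.14].

INTERFACE

Orientations are given as a unit quaternion [x, y, z, w].
In Python, from workcell import manip gives the robot as it stands.
- The arm moves only by the shell command python3 -m handwheel 'ROWS' [FORCE]. ROWS is JSON, a list that holds one entry, the list of rows, each a list of 7 numbers: the shift along the tool's x, y, z in m, then the turn, a rotation vector about the tool's x, y, z in rad, then the finger opening in m, from 0 to 0.0854. In form: [[[tx, ty, tz, ax, ay, az, claw], ...]]. A call has 1 to 8 rows; each row is the pose to reach, as a shift and turn from the pose commanded when the call began, along the tool's axes at that moment; what a row does not reach only later rows make up. A row lasts 1/8 s, in which the tool goes at most 62.5 mm and 10.7 degrees, less where a joint would pass 70% of its speed; a pose out of reach is approached as far as the arm can. A call with a gripper value outside its range is refused whole. The fingers move at their own pace and stop on an object; FORCE is the grip in N (left out, the last holds). Time passes only in rows, so rows that repeat a pose let the fingers close. It gives the time, the measured TCP pose, the force and the opening at its end, in the units of the state.
- manip.get_obs(): the state, without advancing time (a new reading comes with each control period).
- manip.camera(name): name is "side" or "top"; returns the picture (400x640x3 uint8, blue, green, red); there is no depth.
- manip.calibration(name): a dict with "fx", "fy", "cx", "cy" (pixels), "view" (4x4, takes a point from world to camera coordinates). Camera axes: x right, y up, looking along -z (the intrinsics and any distortion apply to the point x, -y, -z); pixel columns grow to the right and rows downward; lengths in m; the calibration is good to about 2 mm. A picture is of the moment at which its call begins. calibration takes no time and is no camera call.
- manip.hand_in(): hands the job in, once; it reports no verdict.
The state is a dict: "clock": time; "joint_pos": joint angles; "joint_velocities": joint speeds; "tau": joint torques, N m; "position": TCP position; "ee_rot": TCP orientation; "ft_force": force on the tool from outside, world axes, zero at the start; "torque": the same for the moment, N m; "grip_width": opening from 0.0 (shut) to 1.0 (fully open).
Only numpy, scipy, OpenCV 4.12 (cv2) and the standard library are available. Lean on these libraries where they do the work, as an engineer would, in place of code of your own. Each camera call takes 0.05 s, during which the arm holds its last target.

TASK

Take the hand roller from its rest and, with firm pressure, roll it along the yellow edge trim of the display board from one end to the other until all seven sections are pressed fully home; only the roller may press the trim. Then lay the roller back in its rest, wheel in the cradle and handle in the fork, and let go. Do not bump the badge press and leave the bottle, tub and tray where they stand.

Things in the scene. Friction and masses are not known exactly. Their poses are not given: they have to be found in the camera images.
- panel: Plywood board, white faces with round badges, 224 long x 18 thick x 120 mm high, held immovably on edge by two bench clamps near its ends (clamps 48 mm high, 90 mm across). Origin on the table under the board's middle; y along its length, x across its thickness, z up. Its upper edge, 120 mm above the table, carries the yellow trim. Place and yaw vary.
- roller: Hand pressing roller, 0.35 kg, 185 mm long, starts in its rest. Origin at the lowest point of its black rubber wheel (44 mm diameter, 40 mm wide, axle along y). Steel yoke 53 mm wide (y), top 53 mm above the origin; wooden palm grip above it; round handle, 28 mm diameter, behind (to -x) from x = -50 to -155 mm, axis 58 mm above the origin. x points forward, z up.
- roller_axle (a point): Centre of the roller's wheel (22 mm above the roller's origin).
- roller_grip (a point): Centre of the roller's dark wooden palm grip, straight above the wheel, 76 mm above the roller's origin. The grip is 34 mm long (roller's x), 26 mm wide (y, flat sides) and reaches from 53 to 102 mm above the origin: hold and press here, closing across the 26 mm.
- roller_handle_end (a point): Rear end of the roller's handle, 155 mm behind the wheel axle, 58 mm above the roller's origin.
- roller_wheel (a joint): Turn of the roller's wheel in its yoke (rad, free, starts at 0).
- rest: Roller rest, fixed: wooden base 195 x 90 x 8 mm (x -150 to +45 mm), grey V cradle 60 mm wide for the wheel; 105 mm behind it a fork for the handle (40 mm between its ears, saddle 58, ears 80 mm high). Origin on the table below the axle of a roller lying in it; handle to -x. Roller at home: origin 14 mm above the rest's, level, axes parallel. Left or right of the board; yaw varies.
- press: Blue button-badge press, fixed: black base 250 x 120 mm (x -140 to +110 mm), column and head 270 mm high, 70 mm wide (x -35 to +95 mm), black lever along -x rising to 325 mm at x = -145 mm. Origin on the table near the middle of its base. Stands off one end of the board, the rest off the other; which side varies.
- glue: White glue bottle with orange cap, standing, 54 mm diameter, 155 mm high; origin at the centre of its underside.
- tub: Green round tub holding badge blanks, standing, up to 68 mm diameter, 85 mm high; origin at the centre of its underside.
- tray: Grey tray with finished badges, 75 (x) x 120 (y) x 30 mm high; origin at the centre of its underside.
- trim_1 (a joint): Section 1 of 7 of the yellow snap-in edge trim: 22 mm wide cap, 32 mm long, 6 mm thick, over the board's upper edge, centred at y = -96 mm on the board. Value (m): 0 = standing 6 mm proud (its top 132 mm above the table), 0.006 = pressed fully home (top 126 mm above the table). Its barbs grip: about 9 N moves it down, and it stays where it is left.
- trim_2 (a joint): Section 2 of 7 of the yellow snap-in edge trim: 22 mm wide cap, 32 mm long, 6 mm thick, over the board's upper edge, centred at y = -64 mm on the board. Value (m): 0 = standing 6 mm proud (its top 132 mm above the table), 0.006 = pressed fully home (top 126 mm above the table). Its barbs grip: about 9 N moves it down, and it stays where it is left.
- trim_3 (a joint): Section 3 of 7 of the yellow snap-in edge trim: 22 mm wide cap, 32 mm long, 6 mm thick, over the board's upper edge, centred at y = -32 mm on the board. Value (m): 0 = standing 6 mm proud (its top 132 mm above the table), 0.006 = pressed fully home (top 126 mm above the table). Its barbs grip: about 9 N moves it down, and it stays where it is left.
- trim_4 (a joint): Section 4 of 7 of the yellow snap-in edge trim: 22 mm wide cap, 32 mm long, 6 mm thick, over the board's upper edge, centred at y = +0 mm on the board. Value (m): 0 = standing 6 mm proud (its top 132 mm above the table), 0.006 = pressed fully home (top 126 mm above the table). Its barbs grip: about 9 N moves it down, and it stays where it is left.
- trim_5 (a joint): Section 5 of 7 of the yellow snap-in edge trim: 22 mm wide cap, 32 mm long, 6 mm thick, over the board's upper edge, centred at y = +32 mm on the board. Value (m): 0 = standing 6 mm proud (its top 132 mm above the table), 0.006 = pressed fully home (top 126 mm above the table). Its barbs grip: about 9 N moves it down, and it stays where it is left.
- trim_6 (a joint): Section 6 of 7 of the yellow snap-in edge trim: 22 mm wide cap, 32 mm long, 6 mm thick, over the board's upper edge, centred at y = +64 mm on the board. Value (m): 0 = standing 6 mm proud (its top 132 mm above the table), 0.006 = pressed fully home (top 126 mm above the table). Its barbs grip: about 9 N moves it down, and it stays where it is left.
- trim_7 (a joint): Section 7 of 7 of the yellow snap-in edge trim: 22 mm wide cap, 32 mm long, 6 mm thick, over the board's upper edge, centred at y = +96 mm on the board. Value (m): 0 = standing 6 mm proud (its top 132 mm above the table), 0.006 = pressed fully home (top 126 mm above the table). Its barbs grip: about 9 N moves it down, and it stays where it is left.
There are look-alikes about, which are no part of the job. Of the things that look like the panel, the larger one is meant.

How it is judged:
On the way, in this order (a step that is already met when the one before it is completed fails the run):
1. the roller rolls under pressure (over 3 N, wheel turning) over an end part of the trim, more than 60 mm from the board's middle (contact force between roller and panel above 3 N and (velocity of joint roller_wheel above 0.3 rad/s or velocity of joint roller_wheel below -0.3 rad/s) and (y of roller_axle in the frame of panel above 0.06 m or y of roller_axle in the frame of panel below -0.06 m)), for 0.15 s.
2. the roller rolls under pressure over the middle part, within 30 mm of the board's middle (contact force between roller and panel above 3 N and (velocity of joint roller_wheel above 0.3 rad/s or velocity of joint roller_wheel below -0.3 rad/s) and y of roller_axle in the frame of panel between -0.03 and 0.03 m), for 0.15 s.
3. all seven trim sections are pressed home (less than 1.5 mm proud) (value of joint each of trim_1, trim_2, trim_3, trim_4, trim_5, trim_6, trim_7 above 0.0045 m), for 0.1 s.
At the end, for the whole second after the job is handed in: All seven sections under 1.5 mm proud; roller still in its rest: axle within 8 mm along, 12 mm across of the cradle's middle, 30 to 42 mm above the table; handle end at least 140 mm back, within 20 mm of the rest's centre line; leaning under 0.12 rad (all of step 3 and x of roller_axle in the frame of rest between -0.008 and 0.008 m and y of roller_axle in the frame of rest between -0.012 and 0.012 m and z of roller_axle in the frame of rest between 0.03 and 0.042 m and x of roller_handle_end in the frame of rest below -0.14 m and y of roller_handle_end in the frame of rest between -0.02 and 0.02 m and angle between roller's own z axis and vertical below 0.12 rad and linear speed of roller below 0.02 m/s); the robot touches nothing.
It fails at once if gripper or arm presses on the board or its trim (contact force between any of the fingers, the arm and panel above 2 N).
It fails at once if the badge press is bumped by arm, gripper or roller (contact force between any of the fingers, the arm, roller and press above 2 N).
It fails at once if bottle, tub or tray is shifted more than 20 mm or tipped (distance of any of glue, tub, tray from where it was at the start of the episode above 0.02 m or angle between any of glue, tub, tray's own z axis and vertical above 0.35 rad).
It also fails if it takes over 61 s, if anything falls off the work surface, if the arm or the gripper's body presses on something with over 40 N, if the wrist force passes 120 N, or if a joint passes its speed limit or range.

## Working session

There is one attempt and no reset: what is moved stays moved. The work goes in short steps, Python scripts to look and compute and a shell command to move; the robot and the scene stay as the last step left them, time stands still between calls to the robot, and variables do not carry over. Pictures are saved under pics/ and viewed, and the job is handed in when it is done.

```bash
ls; mkdir -p pics
python3 - <<'E'
from workcell import manip
import cv2,numpy as np
for n in("side","top"):
    cv2.imwrite(f"pics/{n}0.png",manip.camera(n))
    c=manip.calibration(n);print(n,{k:(np.round(v,4).tolist()) for k,v in c.items()})
print(manip.get_obs(),manip.pinch_z)
E
```

```text
pics
side {'fx': 443.188, 'fy': 443.188, 'cx': 321.1755, 'cy': 196.9926, 'view': [[0.8222, -0.5692, -0.001, -0.4746], [0.3845, 0.5542, 0.7383, -0.3029], [-0.4197, -0.6074, 0.6745, -0.9212], [0.0, 0.0, 0.0, 1.0]]}
top {'fx': 441.2773, 'fy': 441.2773, 'cx': 328.3042, 'cy': 197.4425, 'view': [[0.0748, -0.9972, -0.0014, -0.0314], [0.9764, 0.073, 0.2031, -0.5944], [-0.2025, -0.0166, 0.9791, -1.2483], [0.0, 0.0, 0.0, 1.0]]}
{'clock': 0.1, 'joint_pos': array([-1.34859134,  0.33278148, -0.06468536,  1.46087432,  0.02159801,
        1.34990116, -0.08851437]), 'joint_velocities': array([ 0.00049353, -0.00013786, -0.00144553, -0.00254736, -0.0022222 ,
       -0.00040423, -0.00130885]), 'tau': array([ 6.85048963e-04, -6.26744199e+01,  4.85363533e-02, -3.92425704e+01,
        1.61848823e-02,  6.98456046e-03, -2.92547149e-06]), 'position': array([0.15140758, 0.60602931, 0.23060433]), 'ee_rot': array([ 1.22101551e-01,  9.92517410e-01, -6.32813528e-04, -4.68158623e-05]), 'ft_force': array([-0.47308706, -0.19437125,  0.37056037]), 'torque': array([-0.0073772 , -0.02805413,  0.02305832]), 'grip_width': 0.9998360905179466} 0.0187
```

View pics/side0.png

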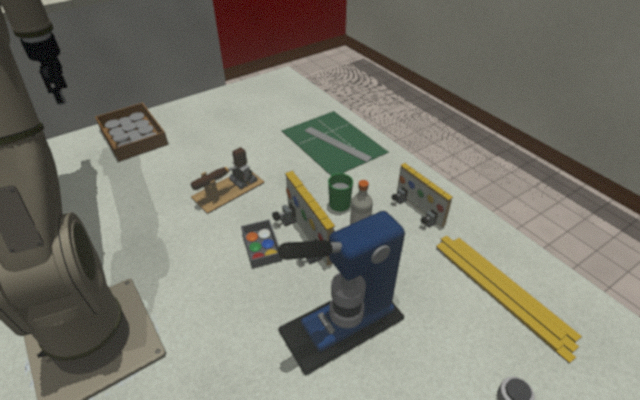

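View pics/top0.png

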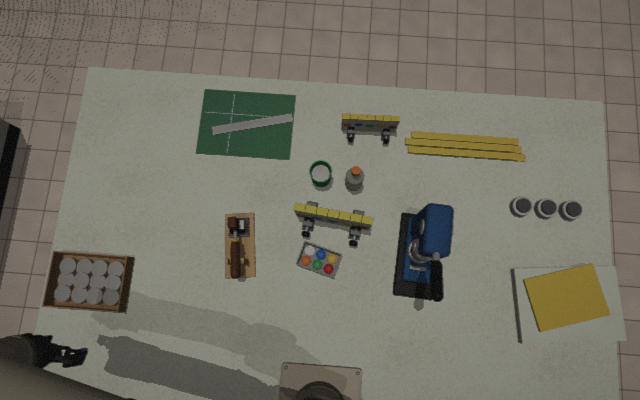

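Look-alikes: board A near (333,216) is larger, while board B at (370,125) is smaller, so B is a decoy. There are also loose yellow strips at (465,147). I see only one roller, at (238,245) in the top view. I'll crop in to check.

```bash
cat > h.py <<'E'
from workcell import manip
import cv2,numpy as np
C={n:manip.calibration(n) for n in("side","top")}
def ray(n,u,v):
    c=C[n];V=np.array(c["view"]);R=V[:3,:3];t=V[:3,3]
    d=np.array([(u-c["cx"])/c["fx"],-(v-c["cy"])/c["fy"],-1.0])
    return -R.T@t, R.T@d
def onz(n,u,v,z):
    o,d=ray(n,u,v);return o+d*(z-o[2])/d[2]
def proj(n,p):
    c=C[n];V=np.array(c["view"]);q=V[:3,:3]@np.array(p)+V[:3,3]
    return c["cx"]+c["fx"]*q[0]/-q[2], c["cy"]+c["fy"]*-q[1]/-q[2]
def tri(a,b):
    (o1,d1),(o2,d2)=ray("top",*a),ray("side",*b)
    s=np.linalg.lstsq(np.c_[d1,-d2],o2-o1,rcond=None)[0]
    p,q=o1+d1*s[0],o2+d2*s[1];return (p+q)/2,np.linalg.norm(p-q)
E
python3 - <<'E'
import cv2,numpy as np
t=cv2.imread("pics/top0.png");s=cv2.imread("pics/side0.png")
a=cv2.resize(t[195:295,210:390],(0,0),fx=4.4,fy=4.4,interpolation=cv2.INTER_CUBIC)
cv2.imwrite("pics/t0c.png",a)
b=cv2.resize(s[140:275,180:350],(0,0),fx=4.4,fy=4.4,interpolation=cv2.INTER_CUBIC)
cv2.imwrite("pics/s0c.png",b)
from h import *
hsv=cv2.cvtColor(t,cv2.COLOR_BGR2HSV)
m=cv2.inRange(hsv,(20,120,90),(35,255,255))
for c in cv2.findContours(m,0,2)[0]:
    if cv2.contourArea(c)>60:
        r=cv2.minAreaRect(c);print("yel",r)
        print([np.round(onz("top",*p,0.132),4).tolist() for p in cv2.boxPoints(r)])
m=cv2.inRange(hsv,(8,80,100),(20,200,255))
for c in cv2.findContours(m,0,2)[0]:
    if cv2.contourArea(c)>60:
        r=cv2.minAreaRect(c);print("wood",r, cv2.boxPoints(r).round(1).tolist())
E
```

```text
yel ((566.4658203125, 296.85968017578125), (54.465904235839844, 75.02849578857422), 76.32869720458984)
[[0.3949, -0.5302, 0.132], [0.4573, -0.7284, 0.132], [0.3197, -0.7557, 0.132], [0.2598, -0.562, 0.132]]
yel ((331.5, 258.5), (9.0, 9.0), 90.0)
[[0.4229, 0.0036, 0.132], [0.4247, -0.0209, 0.132], [0.4004, -0.0226, 0.132], [0.3986, 0.0018, 0.132]]
yel ((332.9693908691406, 213.16085815429688), (78.86775207519531, 7.718374252319336), 10.784297943115234)
[[0.5388, 0.106, 0.132], [0.5605, 0.1039, 0.132], [0.5349, -0.1144, 0.132], [0.5134, -0.1116, 0.132]]
yel ((464.861083984375, 145.21591186523438), (120.16766357421875, 21.787092208862305), 4.3160271644592285)
[[0.7304, -0.1946, 0.132], [0.7964, -0.1967, 0.132], [0.7945, -0.5419, 0.132], [0.7289, -0.5362, 0.132]]
yel ((370.493408203125, 117.1518783569336), (55.20871353149414, 5.038717746734619), 2.4895529747009277)
[[0.8177, -0.0126, 0.132], [0.8332, -0.0122, 0.132], [0.8378, -0.173, 0.132], [0.8222, -0.173, 0.132]]
wood ((305.5, 260.0), (9.0, 10.0), 0.0) [[301.0, 265.0], [301.0, 255.0], [310.0, 255.0], [310.0, 265.0]]
wood ((231.5, 253.5), (47.0, 13.0), 90.0) [[225.0, 230.0], [238.0, 230.0], [238.0, 277.0], [225.0, 277.0]]
wood ((239.810546875, 244.7481689453125), (63.27397918701172, 28.290042877197266), 88.26429748535156) [[224.6999969482422, 213.60000610351562], [253.0, 212.6999969482422], [254.89999389648438, 275.8999938964844], [226.60000610351562, 276.79998779296875]]
```

View pics/t0c.png

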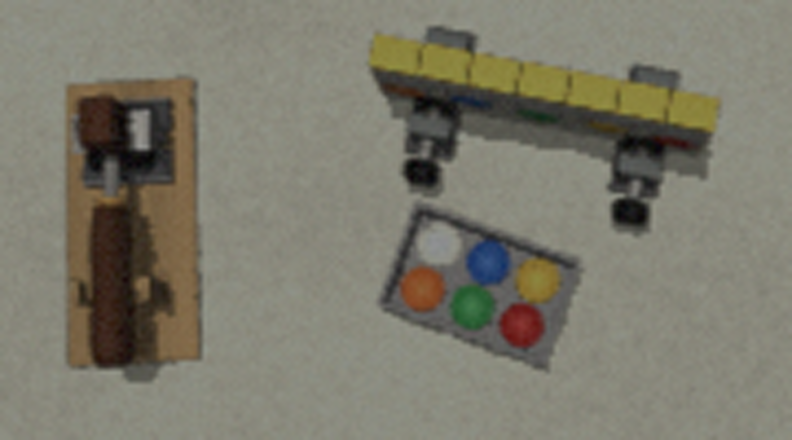

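View pics/s0c.png

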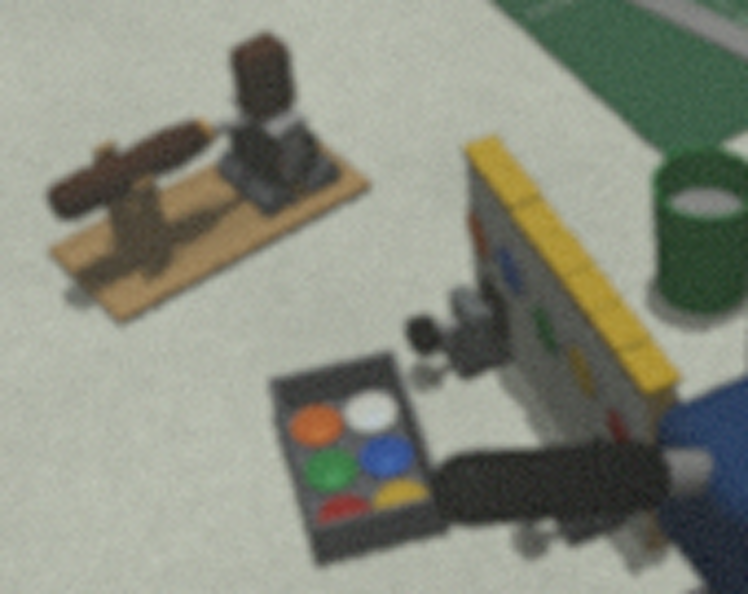

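The pictures confirm the choice. Board A has 7 trim sections, from (296,205) to (373,221) in the top view. The roller lies in its wooden rest at (238,245), with its dark palm grip at (233,223) and its handle pointing towards the robot. Next I'll work out the rest frame, the roller and the press clearance.

Run:
```python
from h import *
k=lambda x,y:(210+(x+.5)/4.4-.5,195+(y+.5)/4.4-.5)
ks=lambda x,y:(180+(x+.5)/4.4-.5,140+(y+.5)/4.4-.5)
P=[onz("top",*k(*p),.008)[:2] for p in((68,87),(194,80),(200,358),(70,366))]  # FL FR BR BL
print(np.round(P,4).tolist())
FL,FR,BR,BL=P
print("lens",np.linalg.norm(FL-BL),np.linalg.norm(FR-BR),np.linalg.norm(FL-FR),np.linalg.norm(BL-BR))
ex=((FL-BL)+(FR-BR));ex/=np.linalg.norm(ex);yaw=np.arctan2(ex[1],ex[0])
ctr=np.mean(P,axis=0);org=ctr+ex*(0.150-0.0975)
print("yaw",yaw,"org",org)
# side base corners: front-right (370,185), back-right(122,320), back-left(50,250)
for p in((370,185),(122,320),(50,250)):print("side",onz("side",*ks(*p),.008).round(4))
print("grip top (top view)",onz("top",*k(99,117),.116))
print("grip top (side)",onz("side",*ks(262,45),.116))
print("grip tri",tri(k(99,117),ks(262,45)))
print("handle end top",onz("top",*k(112,360),.06),"side end",onz("side",*ks(64,203),.072))
# panel from side: trim ends
for p in((483,142),(660,383)):print("trim side",onz("side",*ks(*p),.132).round(4))
for n,p in(("head TL",(424,206)),("head BL",(420,245)),("TR",(452,208))):print(n,onz("top",*p,.27).round(3))
for p in((430,297),(441,297),(432,262)):print("lever",onz("top",*p,.32).round(3))
for p in((403,213),(394,294)):print("base",onz("top",*p,.02).round(3))
print("glue",onz("top",356,172,.155),"tub",onz("top",320,172,.085))
```

```text
[[0.5296, 0.3257], [0.541, 0.2387], [0.3514, 0.2138], [0.3395, 0.301]]
lens 0.1916286095826895 0.19123422798387954 0.08779730659661529 0.08799374521324259
yaw 0.12994859662215613 org [0.4924378  0.27657432]
side [0.5409 0.2412 0.008 ]
side [0.3534 0.2161 0.008 ]
side [0.342  0.3016 0.008 ]
grip top (top view) [0.49560315 0.27653648 0.116     ]
grip top (side) [0.49725029 0.28190748 0.116     ]
grip tri (array([0.49480399, 0.27542405, 0.1209766 ]), np.float64(0.00026943263033773725))
handle end top [0.34502155 0.26210348 0.06      ] side end [0.34847842 0.26292162 0.072     ]
trim side [0.5509 0.1037 0.132 ]
trim side [ 0.5232 -0.1111  0.132 ]
head TL [ 0.548 -0.228  0.27 ]
head BL [ 0.451 -0.221  0.27 ]
TR [ 0.548 -0.297  0.27 ]
lever [ 0.329 -0.238  0.32 ]
lever [ 0.331 -0.263  0.32 ]
lever [ 0.408 -0.24   0.32 ]
base [ 0.572 -0.216  0.02 ]
base [ 0.33 -0.2   0.02]
glue [ 0.65349895 -0.05993579  0.155     ] tub [0.66466558 0.04282094 0.085     ]
```

Both views agree to within a few millimetres:
- **Rest:** origin about (0.494, 0.277), yaw 0.13.
- **Panel:** centre about (0.537, -0.004), y-axis heading (0.12, 0.993).
- **Press:** head begins at y of about -0.225, so the handle must trail to +y while rolling.

Next I'll go above the roller.

```bash
cat >> h.py <<'E'
from scipy.spatial.transform import Rotation as Ro
def delta(target,tool_y_deg):
    """shift/turn in tool axes from the measured pose to tool straight down, tool y at world angle"""
    o=manip.get_obs();R=Ro.from_quat(o["ee_rot"]);d=R.inv().apply(np.array(target)-o["position"])
    a=np.radians(tool_y_deg);y=np.array([np.cos(a),np.sin(a),0]);z=np.array([0,0,-1.]);x=np.cross(y,z)
    T=Ro.from_matrix(np.c_[x,y,z]);rv=(R.inv()*T).as_rotvec()
    print("t",o["clock"],"pos",o["position"].round(4),"F",o["ft_force"].round(2),"grip",round(o["grip_width"],3))
    print("shift",d.round(4),"turn",rv.round(4),"rows>=",max(np.linalg.norm(d)/.0625,np.degrees(np.linalg.norm(rv))/10.7))
E
python3 -c "
from h import *
delta([.494,.277,.20],97.45)"
```

```text
t 0.1 pos [0.1514 0.606  0.2306] F [-0.47 -0.19  0.37] grip 1.0
shift [-0.4121 -0.2361  0.0309] turn [-1.300e-03 -2.000e-04 -3.748e-01] rows>= 7.615839951164822
```

```bash
python3 -m handwheel '[[[-0.04,-0.023,0,0,0,-0.04,0.0854],[-0.095,-0.055,0,0,0,-0.1,0.0854],[-0.15,-0.087,0,0,0,-0.15,0.0854],[-0.206,-0.118,0,0,0,-0.2,0.0854],[-0.26,-0.149,0.01,0,0,-0.25,0.0854],[-0.315,-0.18,0.02,0,0,-0.3,0.0854],[-0.37,-0.212,0.025,0,0,-0.34,0.0854],[-0.412,-0.236,0.031,0,0,-0.375,0.0854]]]' 120
python3 -m handwheel '[[[0,0,0,0,0,0,0.0854],[0,0,0,0,0,0,0.0854],[0,0,0,0,0,0,0.0854]]]'
python3 -c "
from h import *
delta([.494,.277,.074],97.45)
t=manip.camera('top');s=manip.camera('side')
cv2.imwrite('pics/t1.png',cv2.resize(t[195:295,200:330],(0,0),fx=5,fy=5,interpolation=2))
cv2.imwrite('pics/s1.png',cv2.resize(s[90:225,150:310],(0,0),fx=4.4,fy=4.4,interpolation=2))"
```

```text
clock: 1.1
position: [0.4953, 0.2756, 0.2]
ee_rot: [-0.065, 0.998, -0.0, 0.0]
ft_force: [1.1, 0.9, -0.8]
grip_width: 1.001
clock: 1.48
position: [0.493, 0.279, 0.2003]
ee_rot: [-0.066, 0.998, 0.0, -0.0]
ft_force: [0.2, -0.0, 0.1]
grip_width: 1.001
t 1.475 pos [0.493  0.279  0.2003] F [ 0.17 -0.01  0.13] grip 1.001
shift [-0.0008 -0.0022  0.1263] turn [ 0.0005 -0.0003  0.0026] rows>= 2.021229276116408
```

View pics/s1.png

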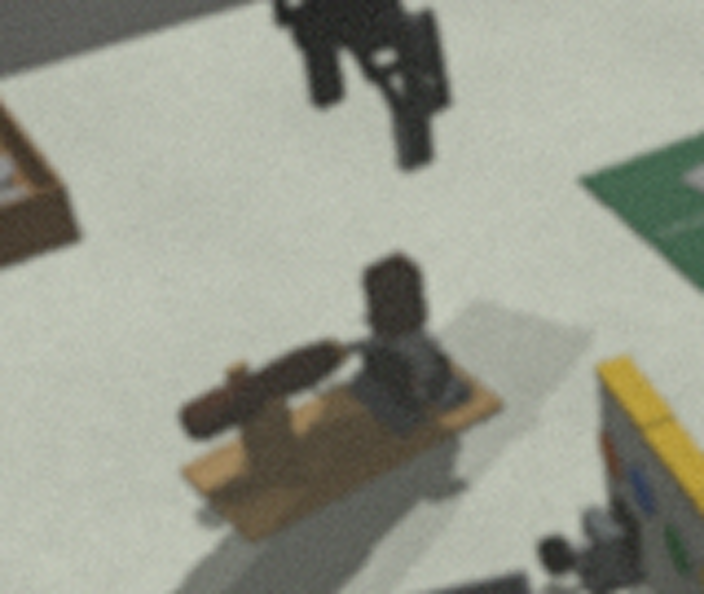

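View pics/t1.png

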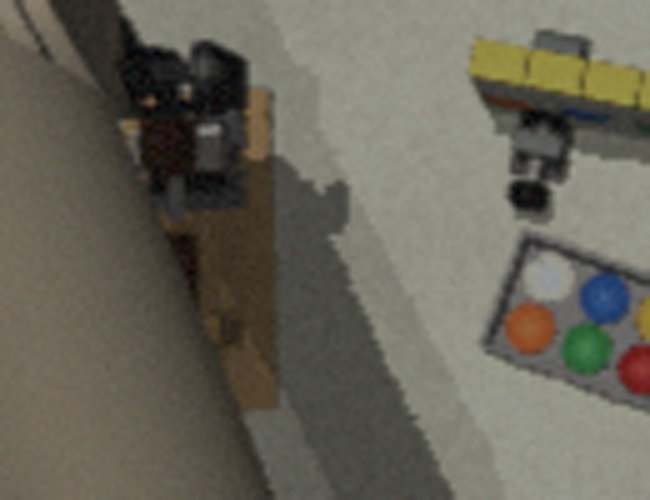

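The side view shows the fingers (at ~(222,113) and (243,126)) straddling the grip at (240,157). In the top view the jaws lie either side of it. I'll go down and close.

```bash
python3 -m handwheel '[[[0,-0.002,0.03,0,0,0.002,0.0854],[-0.001,-0.002,0.07,0,0,0.002,0.0854],[-0.001,-0.002,0.105,0,0,0.002,0.0854],[-0.001,-0.002,0.126,0,0,0.002,0.0854],[-0.001,-0.002,0.126,0,0,0.002,0.0854],[-0.001,-0.002,0.126,0,0,0.002,0.0854]]]' 120
python3 -c "
from h import *
delta([.494,.277,.074],97.45)"
python3 -m handwheel '[[[0,0,0,0,0,0,0.035],[0,0,0,0,0,0,0.028],[0,0,0,0,0,0,0.028],[0,0,0,0,0,0,0.028]]]' 120
```

```text
clock: 2.33
position: [0.4956, 0.2764, 0.0755]
ee_rot: [-0.064, 0.998, 0.0, 0.001]
ft_force: [0.2, 0.3, 0.8]
grip_width: 0.998
t 2.325 pos [0.4956 0.2764 0.0755] F [0.21 0.32 0.84] grip 0.998
shift [0.0015 0.0008 0.0015] turn [ 0.0008  0.0013 -0.0013] rows>= 0.03586166562207889
clock: 2.82
position: [0.4954, 0.2761, 0.0746]
ee_rot: [-0.064, 0.998, 0.0, 0.0]
ft_force: [1.5, 0.1, 0.3]
grip_width: 0.327
```

```bash
python3 -m handwheel '[[[0,0,0,0,0,0,0.02],[0,0,0,0,0,0,0.0],[0,0,0,0,0,0,0.0],[0,0,0,0,0,0,0.0]]]' 120
python3 -c "
from h import *
print(np.round(manip.get_obs()['torque'],2))
t=manip.camera('top');s=manip.camera('side')
cv2.imwrite('pics/t2.png',cv2.resize(t[195:295,200:330],(0,0),fx=5,fy=5,interpolation=2))
cv2.imwrite('pics/s2.png',cv2.resize(s[90:225,150:310],(0,0),fx=4.4,fy=4.4,interpolation=2))"
```

```text
clock: 3.32
position: [0.4956, 0.2757, 0.0747]
ee_rot: [-0.064, 0.998, 0.0, 0.0]
ft_force: [0.5, -0.4, 4.7]
grip_width: 0.291
[-0.15  0.33  0.25]
```

View pics/s2.png

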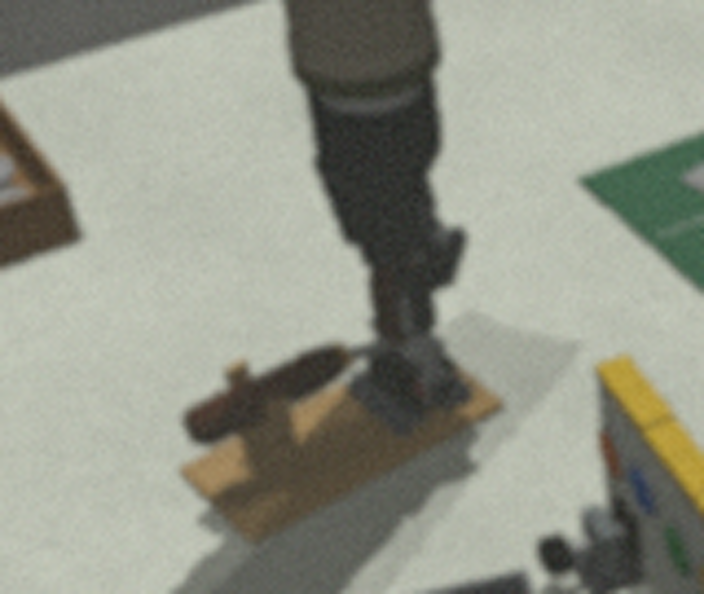

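The grip is held: the opening is about 25 mm, and the roller still lies level in the rest. Home TCP is (0.4956, 0.2757, 0.0747). I'll lift straight up.

```bash
python3 -m handwheel '[[[0,0,-0.01,0,0,0,0.0],[0,0,-0.03,0,0,0,0.0],[0,0,-0.06,0,0,0,0.0],[0,0,-0.09,0,0,0,0],[0,0,-0.12,0,0,0,0],[0,0,-0.15,0,0,0,0.0],[0,0,-0.165,0,0,0,0.0],[0,0,-0.165,0,0,0,0.0]]]' 120
python3 -c "
from h import *
c=np.array([.537,-.004]);ey=np.array([.12,.9928])
p=c+ey*.1
delta([*p,.245],-6.9)
print(p)
s=manip.camera('side')
cv2.imwrite('pics/s3.png',cv2.resize(s[60:225,150:310],(0,0),fx=3.6,fy=3.6,interpolation=2))"
```

```text
clock: 4.42
position: [0.4954, 0.2758, 0.2397]
ee_rot: [-0.064, 0.998, 0.0, 0.0]
ft_force: [-0.1, -0.3, -4.0]
grip_width: 0.291
t 4.425 pos [0.4954 0.2758 0.2397] F [-0.06 -0.3  -4.02] grip 0.291
shift [-0.0301 -0.1859 -0.0054] turn [1.1000e-03 1.0000e-04 1.8194e+00] rows>= 9.742617416920252
[0.549   0.09528]
```

View pics/s3.png

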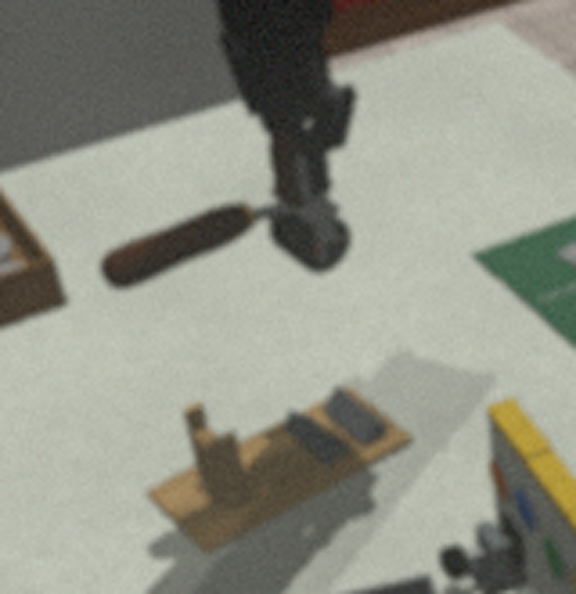

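The roller is up and near level, with about 4 N of weight. The empty cradle is visible behind it. Now I'll swing it round to the board's left end.

```bash
python3 -m handwheel '[[[0,-0.01,-0.005,0,0,0.12,0.0],[-0.003,-0.025,-0.01,0,0,0.28,0.0],[-0.006,-0.045,-0.015,0,0,0.45,0.0],[-0.01,-0.065,-0.015,0,0,0.62,0],[-0.014,-0.085,-0.015,0,0,0.79,0],[-0.018,-0.105,-0.015,0,0,0.96,0.0],[-0.021,-0.12,-0.015,0,0,1.13,0.0],[-0.024,-0.135,-0.015,0,0,1.28,0.0]]]' 120
python3 -c "
from h import *
delta([.549,.0953,.245],-6.9)"
```

```text
clock: 5.48
position: [0.5357, 0.1441, 0.2525]
ee_rot: [0.547, 0.837, -0.001, -0.001]
ft_force: [0.2, -0.1, -2.7]
grip_width: 0.293
t 5.475 pos [0.5357 0.1441 0.2525] F [ 0.18 -0.12 -2.71] grip 0.293
shift [-0.05   -0.0074  0.0075] turn [-0.0027  0.0009  0.5341] rows>= 2.8599342603805016
```

```bash
python3 -m handwheel '[[[-0.012,-0.002,0.001,0,0,0.13,0.0],[-0.025,-0.004,0.003,0,0,0.28,0.0],[-0.04,-0.006,0.004,0,0,0.43,0.0],[-0.049,-0.007,0.005,0,0,0.537,0],[-0.049,-0.007,0.005,0,0,0.537,0],[-0.049,-0.007,0.005,0,0,0.537,0.0],[-0.049,-0.007,0.005,0,0,0.537,0.0]]]' 120
python3 -c "
from h import *
delta([.549,.0953,.245],-6.9)
t=manip.camera('top');s=manip.camera('side')
cv2.imwrite('pics/t4.png',cv2.resize(t[140:290,210:400],(0,0),fx=4,fy=4,interpolation=2))
cv2.imwrite('pics/s4.png',cv2.resize(s[60:225,180:380],(0,0),fx=3.6,fy=3.6,interpolation=2))"
```

```text
clock: 6.35
position: [0.5496, 0.0979, 0.249]
ee_rot: [0.747, 0.665, -0.0, -0.0]
ft_force: [-0.2, -0.3, -2.7]
grip_width: 0.291
t 6.35 pos [0.5496 0.0979 0.249 ] F [-0.16 -0.28 -2.66] grip 0.291
shift [-0.0026 -0.0003  0.004 ] turn [-0.0005  0.      0.0047] rows>= 0.076677965044351
```

View pics/s4.png

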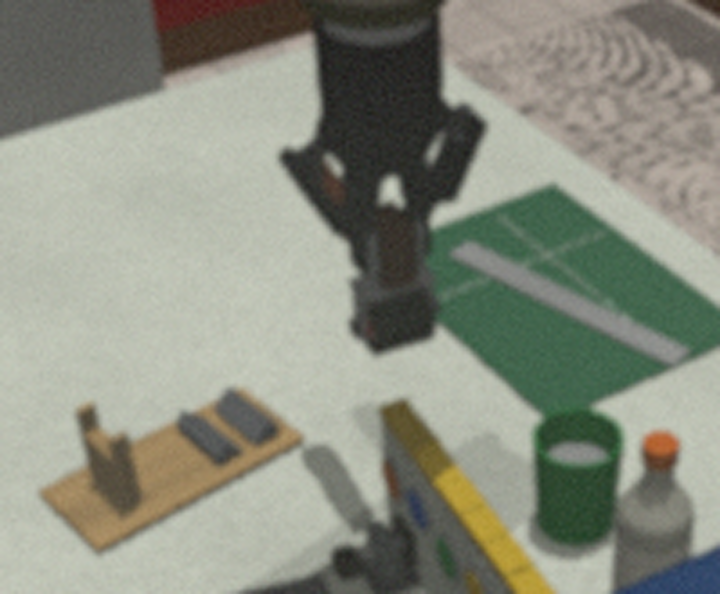

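View pics/t4.png

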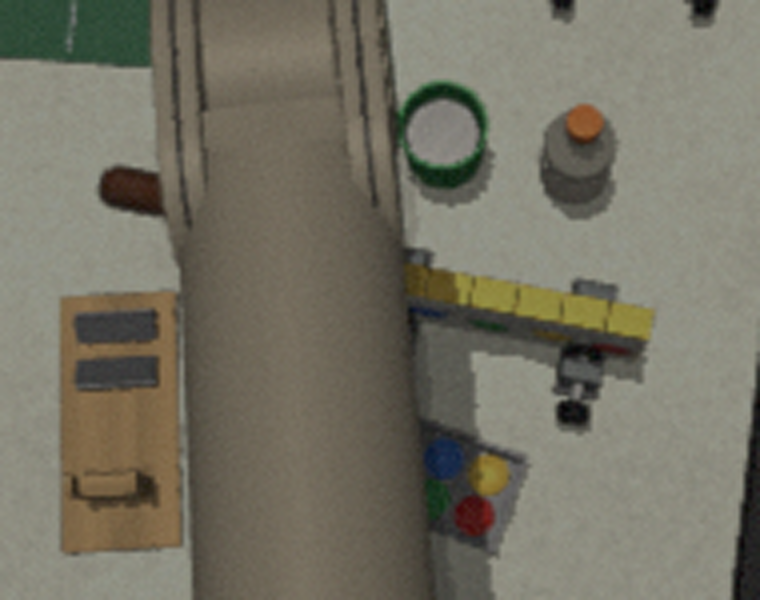

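The roller hangs over the board's left end (trim end at (293,173) in the side view), handle trailing to +y. The cradle and the press side are clear. I'll come down to just above the trim.

```bash
python3 -m handwheel '[[[-0.001,0,0.015,0,0,0.003,0.0],[-0.002,0,0.03,0,0,0.005,0.0],[-0.002,0,0.043,0,0,0.005,0.0],[-0.002,0,0.052,0,0,0.005,0],[-0.002,0,0.052,0,0,0.005,0],[-0.002,0,0.052,0,0,0.005,0.0]]]' 120
python3 -c "
from h import *
delta([.549,.0953,.1927],-6.9)
s=manip.camera('side')
cv2.imwrite('pics/s5.png',cv2.resize(s[80:240,220:380],(0,0),fx=3.7,fy=3.7,interpolation=2))"
```

```text
clock: 7.2
position: [0.5499, 0.0954, 0.1977]
ee_rot: [0.749, 0.662, 0.0, 0.0]
ft_force: [-0.3, -0.7, -2.7]
grip_width: 0.289
t 7.2 pos [0.5499 0.0954 0.1977] F [-0.29 -0.7  -2.66] grip 0.289
shift [-0.0002 -0.0009  0.005 ] turn [ 0.0006 -0.0003 -0.0026] rows>= 0.08136798756839111
```

View pics/s5.png

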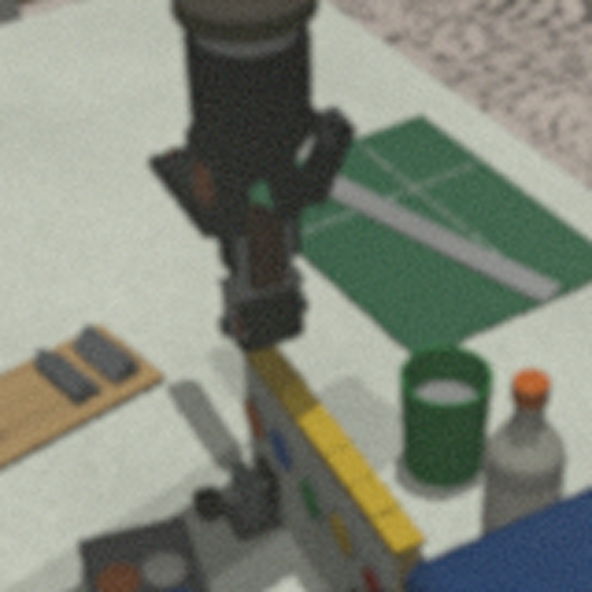

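The wheel is centred over the trim end (wheel around (291,173), trim end (291,177)). I'll press down gently and watch the force.

```bash
python3 -m handwheel '[[[0,-0.001,0.003,0,0,0,0.0],[0,-0.001,0.005,0,0,0,0.0],[0,-0.001,0.007,0,0,0,0.0],[0,-0.001,0.007,0,0,0,0]]]' 120
python3 -c "
from h import *
delta([.549,.0953,.1867],-6.9);print(manip.get_obs()['torque'].round(2))"
```

```text
clock: 7.75
position: [0.5487, 0.0956, 0.1906]
ee_rot: [0.749, 0.662, 0.0, -0.0]
ft_force: [-0.4, 0.7, 0.4]
grip_width: 0.287
t 7.75 pos [0.5487 0.0956 0.1906] F [-0.38  0.66  0.38] grip 0.287
shift [-0.0002  0.0004  0.0039] turn [ 0.0002 -0.0004 -0.0025] rows>= 0.06209902255927673
[0.02 0.34 0.02]
```

```bash
python3 -m handwheel '[[[0,0,0.002,0,0,0,0.0],[0,0,0.004,0,0,0,0.0],[0,0,0.004,0,0,0,0.0]]]' 120
python3 -c "
from h import *
delta([.549,.0953,.1867],-6.9);print(manip.get_obs()['torque'].round(2))"
```

```text
clock: 8.12
position: [0.5487, 0.0956, 0.1867]
ee_rot: [0.749, 0.662, 0.0, -0.0]
ft_force: [-1.8, 0.2, 3.9]
grip_width: 0.29
t 8.125 pos [0.5487 0.0956 0.1867] F [-1.85  0.2   3.88] grip 0.29
shift [-0.0003  0.0003  0.    ] turn [ 0.0003 -0.0006 -0.0024] rows>= 0.01356800921919168
[0.02 0.66 0.05]
```

```bash
python3 -m handwheel '[[[0,0,0.001,0,0,0,0.0],[0,0,0.001,0,0,0,0.0],[0,0,0.001,0,0,0,0.0]]]' 120
python3 -m handwheel '[[[0,0,0.001,0,0,0,0.0],[0,0,0.001,0,0,0,0.0],[0,0,0.001,0,0,0,0.0]]]' 120
python3 -c "
from h import *
delta([.549,.0953,.1867],-6.9);print(manip.get_obs()['torque'].round(2))"
```

```text
clock: 8.5
position: [0.5488, 0.0957, 0.1863]
ee_rot: [0.749, 0.662, 0.001, -0.0]
ft_force: [-3.6, 0.8, 9.4]
grip_width: 0.288
clock: 8.88
position: [0.549, 0.096, 0.1862]
ee_rot: [0.749, 0.662, 0.001, -0.0]
ft_force: [-6.5, 1.4, 16.0]
grip_width: 0.288
t 8.875 pos [0.549  0.096  0.1862] F [-6.54  1.35 16.  ] grip 0.288
shift [-0.0007  0.0001 -0.0005] turn [ 0.0011 -0.002  -0.0023] rows>= 0.017500451482038586
[0.13 2.   0.05]
```

The section stops at TCP z 0.1862, so it is home, with about 18 N on it. Now I'll roll towards -y under pressure.

```bash
python3 -m handwheel '[[[-0.003,0,0.0005,0,0,0,0.0],[-0.007,0,0.0005,0,0,0,0.0],[-0.011,0,0.001,0,0,0,0.0],[-0.015,0,0.001,0,0,0,0],[-0.019,0,0.001,0,0,0,0],[-0.023,0,0.001,0,0,0,0.0]]]' 120
python3 -c "
from h import *
delta([.549,.0953,.1867],-6.9);print(manip.get_obs()['torque'].round(2))"
```

```text
clock: 9.62
position: [0.5469, 0.0737, 0.1861]
ee_rot: [0.749, 0.663, 0.002, 0.0]
ft_force: [-6.7, 2.2, 21.9]
grip_width: 0.288
t 9.625 pos [0.5469 0.0737 0.1861] F [-6.72  2.18 21.88] grip 0.288
shift [ 0.0217 -0.0006 -0.0006] turn [ 0.003  -0.0033 -0.0017] rows>= 0.34690696284441813
[ 0.45  1.86 -0.03]
```

```bash
python3 -m handwheel '[[[-0.004,0,0,0,0,0,0.0],[-0.008,0,0,0,0,0,0.0],[-0.012,0,0,0,0,0,0.0],[-0.016,0,0,0,0,0,0],[-0.02,0,0,0,0,0,0],[-0.024,0,0,0,0,0,0.0],[-0.028,0,0,0,0,0,0.0],[-0.032,0,0,0,0,0,0.0]]]' 120
python3 -c "
from h import *
delta([.537,-.004,.1867],-6.9);print(manip.get_obs()['torque'].round(2))
s=manip.camera('side')
cv2.imwrite('pics/s6.png',cv2.resize(s[80:240,220:380],(0,0),fx=3.7,fy=3.7,interpolation=2))"
```

```text
clock: 10.62
position: [0.5432, 0.0417, 0.186]
ee_rot: [0.749, 0.663, 0.002, 0.0]
ft_force: [-7.2, 1.8, 21.9]
grip_width: 0.287
t 10.625 pos [0.5432 0.0417 0.186 ] F [-7.23  1.83 21.86] grip 0.287
shift [-0.0461 -0.0005 -0.0008] turn [ 0.0033 -0.003  -0.0019] rows>= 0.7385196725417167
[ 0.47  1.75 -0.02]
```

View pics/s6.png

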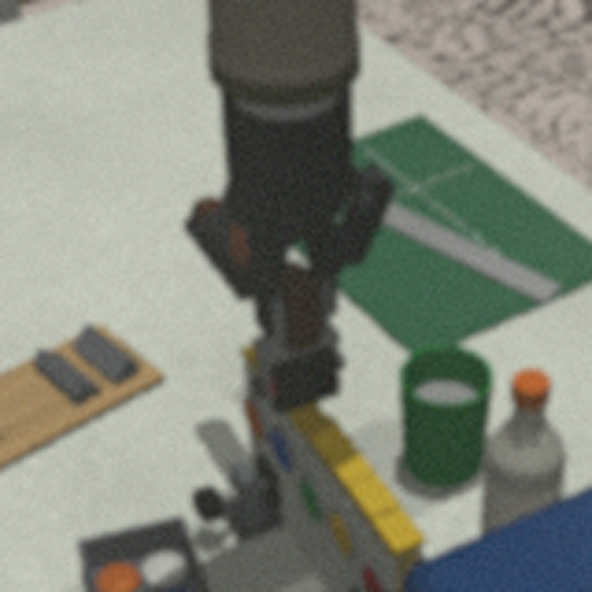

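The wheel sits on the trim line at around (302,186) in the side view and is rolling well. I'll continue through the middle.

```bash
python3 -m handwheel '[[[-0.004,0,0,0,0,0,0.0],[-0.008,0,0,0,0,0,0.0],[-0.012,0,0,0,0,0,0.0],[-0.016,0,0,0,0,0,0],[-0.02,0,0,0,0,0,0],[-0.024,0,0,0,0,0,0.0],[-0.028,0,0,0,0,0,0.0],[-0.032,0,0,0,0,0,0.0]]]' 120
python3 -m handwheel '[[[-0.004,0,0,0,0,0,0.0],[-0.008,0,0,0,0,0,0.0],[-0.012,0,0,0,0,0,0.0],[-0.016,0,0,0,0,0,0],[-0.02,0,0,0,0,0,0],[-0.024,0,0,0,0,0,0.0],[-0.028,0,0,0,0,0,0.0],[-0.032,0,0,0,0,0,0.0]]]' 120
python3 -c "
from h import *
c=np.array([.537,-.004]);ey=np.array([.12,.9928])
delta([*(c-.1*ey),.1867],-6.9)"
```

```text
clock: 11.68
position: [0.5395, 0.0097, 0.186]
ee_rot: [0.749, 0.663, 0.002, 0.001]
ft_force: [-5.4, 1.2, 21.8]
grip_width: 0.288
clock: 12.68
position: [0.5356, -0.0223, 0.186]
ee_rot: [0.749, 0.662, 0.002, 0.001]
ft_force: [-4.0, 1.5, 22.3]
grip_width: 0.292
t 12.675 pos [ 0.5356 -0.0223  0.186 ] F [-3.98  1.5  22.32] grip 0.292
shift [-0.0817 -0.0007 -0.0008] turn [ 0.0042 -0.0023 -0.0022] rows>= 1.3069353935900454
```

```bash
python3 -m handwheel '[[[-0.004,0,0,0,0,0,0.0],[-0.008,0,0,0,0,0,0.0],[-0.012,0,0,0,0,0,0.0],[-0.016,0,0,0,0,0,0],[-0.02,0,0,0,0,0,0],[-0.024,0,0,0,0,0,0.0],[-0.028,0,0,0,0,0,0.0],[-0.032,0,0,0,0,0,0.0]]]' 120
python3 -m handwheel '[[[-0.004,0,0,0,0,0,0.0],[-0.008,0,0,0,0,0,0.0],[-0.012,0,0,0,0,0,0.0],[-0.016,0,0,0,0,0,0],[-0.02,0,0,0,0,0,0],[-0.024,0,0,0,0,0,0.0],[-0.028,0,0,0,0,0,0.0],[-0.032,0,0,0,0,0,0.0]]]' 120
python3 -c "
from h import *
c=np.array([.537,-.004]);ey=np.array([.12,.9928])
delta([*(c-.1*ey),.1867],-6.9)
s=manip.camera('side');t=manip.camera('top')
cv2.imwrite('pics/s7.png',cv2.resize(s[60:260,220:420],(0,0),fx=3,fy=3,interpolation=2))
cv2.imwrite('pics/t7.png',cv2.resize(t[140:310,260:460],(0,0),fx=3.5,fy=3.5,interpolation=2))"
```

```text
clock: 13.68
position: [0.5318, -0.0543, 0.186]
ee_rot: [0.749, 0.662, 0.002, 0.001]
ft_force: [-4.4, 2.1, 21.5]
grip_width: 0.293
clock: 14.68
position: [0.5277, -0.0862, 0.186]
ee_rot: [0.749, 0.662, 0.002, 0.001]
ft_force: [-5.4, 1.9, 22.3]
grip_width: 0.285
t 14.675 pos [ 0.5277 -0.0862  0.186 ] F [-5.43  1.9  22.29] grip 0.285
shift [-0.0173 -0.0006 -0.0007] turn [ 0.0041 -0.0016 -0.0024] rows>= 0.27658024339368087
```

View pics/s7.png

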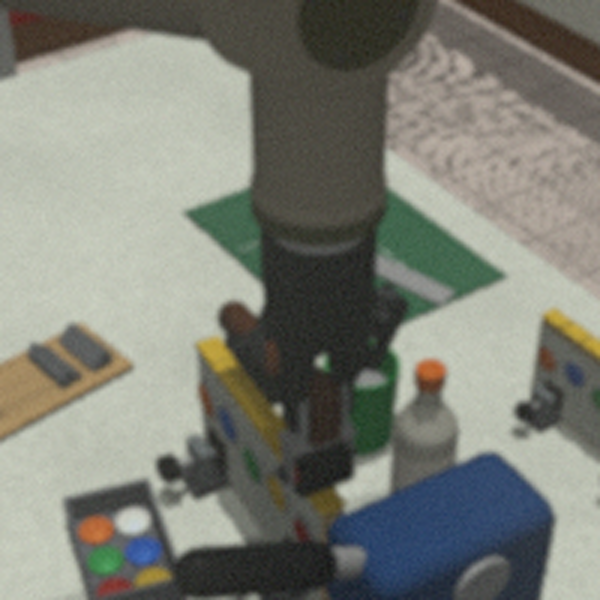

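View pics/t7.png

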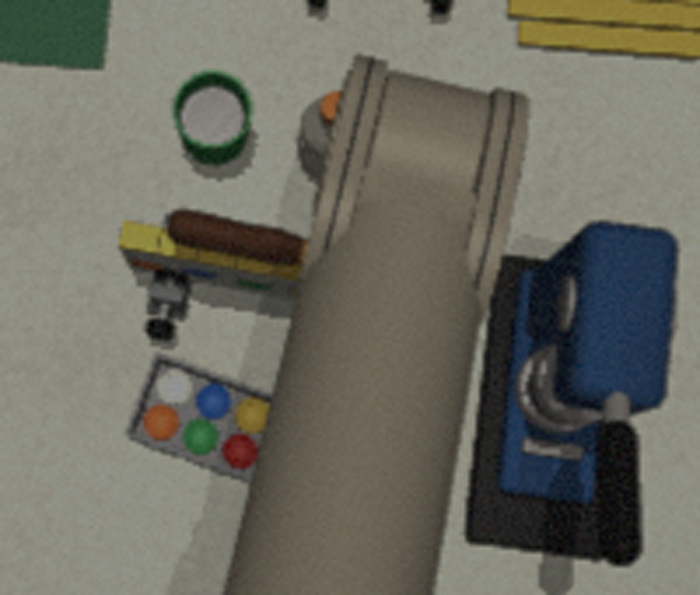

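Well clear of the press: gripper and forearm both end left of the head's edge at (415,210) in the top view. About one section is left, so I'll roll to the end and back a little.

```bash
python3 -m handwheel '[[[-0.004,0,0,0,0,0,0.0],[-0.008,0,0,0,0,0,0.0],[-0.012,0,0,0,0,0,0.0],[-0.016,0,0,0,0,0,0],[-0.019,0,0,0,0,0,0],[-0.019,0,0,0,0,0,0.0]]]' 120
python3 -m handwheel '[[[0.005,0,0,0,0,0,0.0],[0.012,0,0,0,0,0,0.0],[0.02,0,0,0,0,0,0.0],[0.028,0,0,0,0,0,0],[0.035,0,0,0,0,0,0],[0.042,0,0,0,0,0,0.0],[0.05,0,0,0,0,0,0],[0.058,0,0,0,0,0,0]]]' 120
python3 -m handwheel '[[[0.008,0,0,0,0,0,0.0],[0.016,0,0,0,0,0,0.0],[0.024,0,0,0,0,0,0.0],[0.032,0,0,0,0,0,0],[0.04,0,0,0,0,0,0],[0.048,0,0,0,0,0,0.0],[0.056,0,0,0,0,0,0],[0.064,0,0,0,0,0,0]]]' 120
python3 -m handwheel '[[[0.008,0,0,0,0,0,0.0],[0.016,0,0,0,0,0,0.0],[0.024,0,0,0,0,0,0.0],[0.032,0,0,0,0,0,0],[0.04,0,0,0,0,0,0],[0.048,0,0,0,0,0,0.0],[0.056,0,0,0,0,0,0],[0.064,0,0,0,0,0,0]]]' 120
```

```text
clock: 15.52
position: [0.5251, -0.1058, 0.1861]
ee_rot: [0.749, 0.662, 0.002, 0.001]
ft_force: [-6.8, 0.5, 24.1]
grip_width: 0.291
clock: 16.52
position: [0.5329, -0.0478, 0.1861]
ee_rot: [0.749, 0.662, 0.002, 0.002]
ft_force: [-2.7, -0.4, 19.5]
grip_width: 0.29
clock: 17.52
position: [0.5413, 0.016, 0.1862]
ee_rot: [0.749, 0.662, 0.003, 0.002]
ft_force: [0.5, -1.0, 17.3]
grip_width: 0.288
clock: 18.52
position: [0.5497, 0.0796, 0.1863]
ee_rot: [0.749, 0.662, 0.003, 0.002]
ft_force: [3.9, -0.9, 15.1]
grip_width: 0.292
```

Height stayed at 0.186 all the way, both directions. I'll lift off and carry the roller back.

```bash
python3 -m handwheel '[[[0,0,-0.008,0,0,0,0.0],[0,0,-0.025,0,0,0,0.0],[0,0,-0.045,0,0,0,0.0],[0,0,-0.06,0,0,0,0],[0,0,-0.068,0,0,0,0],[0,0,-0.068,0,0,0,0]]]' 120
python3 -c "
from h import *
delta([.4956,.2757,.245],97.34)
s=manip.camera('side');t=manip.camera('top')
cv2.imwrite('pics/s8.png',cv2.resize(s[80:240,220:380],(0,0),fx=3.7,fy=3.7,interpolation=2))
cv2.imwrite('pics/t8.png',cv2.resize(t[180:290,210:390],(0,0),fx=4.4,fy=4.4,interpolation=2))"
```

```text
clock: 19.27
position: [0.5468, 0.0795, 0.2516]
ee_rot: [0.749, 0.662, 0.0, 0.0]
ft_force: [0.3, -0.9, -3.2]
grip_width: 0.288
t 19.275 pos [0.5468 0.0795 0.2516] F [ 0.3  -0.91 -3.19] grip 0.288
shift [ 0.1885 -0.0749  0.0066] turn [ 6.000e-04  2.000e-04 -1.822e+00] rows>= 9.756359235279666
```

View pics/s8.png

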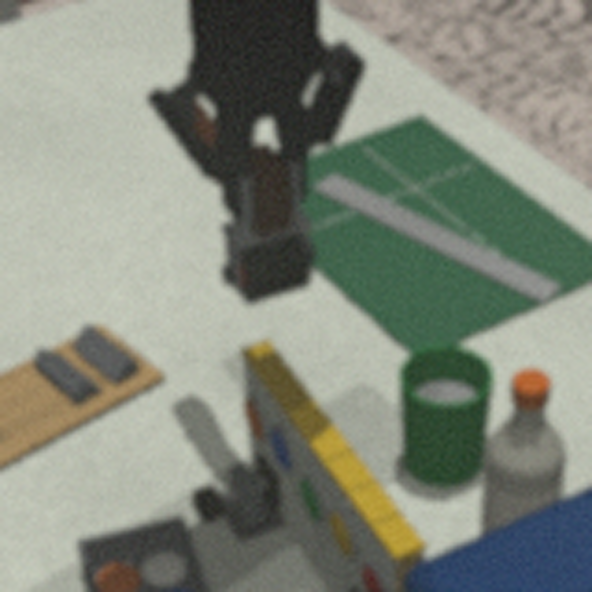

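View pics/t8.png

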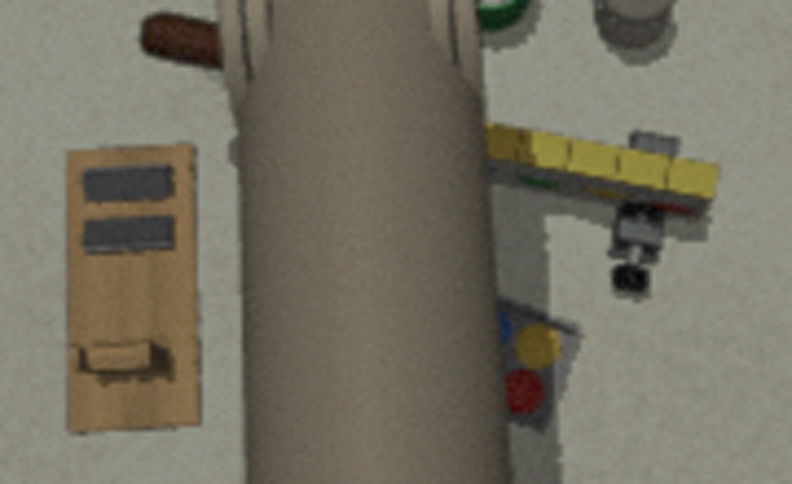

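The trim now sits low and even over the board from (288,175) to (332,232) in the side view. I'll swing back over the rest.

```bash
python3 -m handwheel '[[[0.012,-0.005,0,0,0,-0.1,0.0],[0.03,-0.012,0,0,0,-0.26,0.0],[0.05,-0.02,0,0,0,-0.43,0.0],[0.07,-0.028,0,0,0,-0.6,0],[0.09,-0.036,0,0,0,-0.77,0],[0.11,-0.044,0,0,0,-0.94,0.0],[0.13,-0.052,0,0,0,-1.11,0],[0.146,-0.058,0,0,0,-1.27,0]]]' 120
python3 -c "
from h import *
delta([.4956,.2757,.245],97.34)"
```

```text
clock: 20.38
position: [0.5064, 0.2324, 0.2504]
ee_rot: [0.207, 0.978, -0.0, -0.001]
ft_force: [-1.1, 0.2, -2.5]
grip_width: 0.287
t 20.375 pos [0.5064 0.2324 0.2504] F [-1.14  0.22 -2.47] grip 0.287
shift [0.0274 0.0352 0.0054] turn [-0.0007 -0.0011 -0.5458] rows>= 2.922611381273216
```

```bash
python3 -m handwheel '[[[0.006,0.008,0,0,0,-0.13,0.0],[0.014,0.018,0.002,0,0,-0.28,0.0],[0.022,0.028,0.004,0,0,-0.43,0.0],[0.027,0.035,0.005,0,0,-0.55,0],[0.027,0.035,0.005,0,0,-0.55,0],[0.027,0.035,0.005,0,0,-0.55,0],[0.027,0.035,0.005,0,0,-0.55,0]]]' 120
python3 -c "
from h import *
delta([.4956,.2757,.0747],97.34)
s=manip.camera('side')
cv2.imwrite('pics/s9.png',cv2.resize(s[60:225,150:310],(0,0),fx=3.6,fy=3.6,interpolation=2))"
```

```text
clock: 21.25
position: [0.497, 0.274, 0.2463]
ee_rot: [-0.062, 0.998, -0.0, 0.0]
ft_force: [0.1, -0.3, -3.6]
grip_width: 0.286
t 21.25 pos [0.497  0.274  0.2463] F [ 0.1  -0.28 -3.58] grip 0.286
shift [0.0012 0.0018 0.1716] turn [-0.      0.0001 -0.0041] rows>= 2.745804720902342
```

View pics/s9.png

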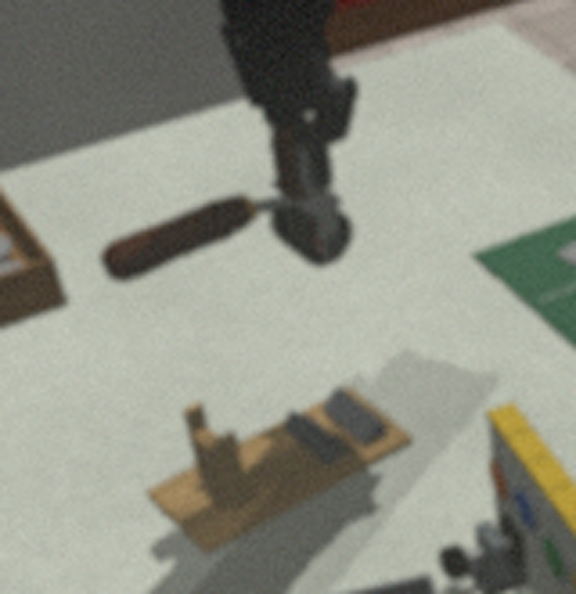

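The held roller looks as it did right after the first lift (handle end at (182,134), wheel (239,124)), so it has not slipped. I'll lower it in two stages.

```bash
python3 -m handwheel '[[[0,0.001,0.03,0,0,-0.004,0.0],[0.001,0.002,0.065,0,0,-0.004,0.0],[0.001,0.002,0.1,0,0,-0.004,0.0],[0.001,0.002,0.13,0,0,-0.004,0],[0.001,0.002,0.145,0,0,-0.004,0],[0.001,0.002,0.155,0,0,-0.004,0],[0.001,0.002,0.155,0,0,-0.004,0],[0.001,0.002,0.155,0,0,-0.004,0]]]' 120
python3 -c "
from h import *
delta([.4956,.2757,.0747],97.34)
s=manip.camera('side')
cv2.imwrite('pics/s10.png',cv2.resize(s[90:225,150:310],(0,0),fx=4.4,fy=4.4,interpolation=2))"
```

```text
clock: 22.3
position: [0.4962, 0.2768, 0.0923]
ee_rot: [-0.065, 0.998, 0.0, 0.001]
ft_force: [0.1, 0.0, -2.7]
grip_width: 0.288
t 22.3 pos [0.4962 0.2768 0.0923] F [ 0.13  0.01 -2.74] grip 0.288
shift [ 0.0007 -0.001   0.0176] turn [0.0008 0.0014 0.002 ] rows>= 0.28294620617383126
```

View pics/s10.png

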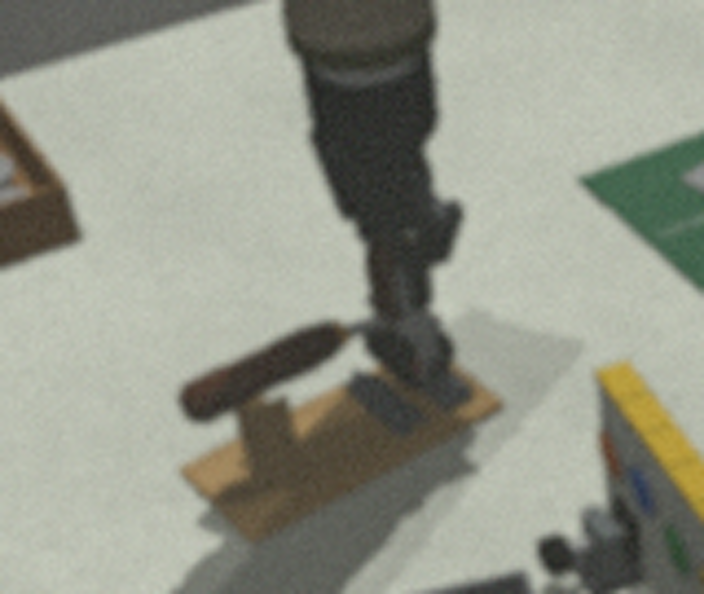

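The wheel hangs over the V (around (242,168)) and the handle is aligned with the fork. I'll do the last 17 mm slowly.

```bash
python3 -m handwheel '[[[0,-0.001,0.004,0,0,0.002,0.0],[0.001,-0.001,0.008,0,0,0.002,0.0],[0.001,-0.001,0.012,0,0,0.002,0.0],[0.001,-0.001,0.015,0,0,0.002,0],[0.001,-0.001,0.0165,0,0,0.002,0],[0.001,-0.001,0.0165,0,0,0.002,0]]]' 120
python3 -c "
from h import *
delta([.4956,.2757,.0747],97.34);print(manip.get_obs()['torque'].round(2))"
```

```text
clock: 23.1
position: [0.4951, 0.2754, 0.0751]
ee_rot: [-0.064, 0.998, 0.0, 0.0]
ft_force: [1.2, -0.5, -0.3]
grip_width: 0.294
t 23.1 pos [0.4951 0.2754 0.0751] F [ 1.22 -0.51 -0.33] grip 0.294
shift [-0.0006  0.0003  0.0004] turn [ 0.0003  0.0007 -0.    ] rows>= 0.012405329828511493
[-0.15 -0.16  0.11]
```

```bash
python3 -m handwheel '[[[0,0,0.0005,0,0,0,0.0],[0,0,0.0005,0,0,0,0.0]]]' 40
python3 -m handwheel '[[[0,0,0,0,0,0,0.027],[0,0,0,0,0,0,0.03],[0,0,0,0,0,0,0.04],[0,0,0,0,0,0,0.06],[0,0,0,0,0,0,0.0854],[0,0,0,0,0,0,0.0854],[0,0,0,0,0,0,0.0854],[0,0,0,0,0,0,0.0854]]]' 40
python3 -c "
from h import *
delta([.4956,.2757,.0747],97.34)
s=manip.camera('side')
cv2.imwrite('pics/s11.png',cv2.resize(s[90:225,150:310],(0,0),fx=4.4,fy=4.4,interpolation=2))"
```

```text
clock: 23.35
position: [0.4952, 0.2754, 0.0749]
ee_rot: [-0.064, 0.998, 0.0, 0.0]
ft_force: [1.0, -0.8, 5.2]
grip_width: 0.287
clock: 24.35
position: [0.4947, 0.2753, 0.0743]
ee_rot: [-0.064, 0.998, 0.0, 0.0]
ft_force: [0.8, 1.0, -0.8]
grip_width: 0.997
t 24.35 pos [0.4947 0.2753 0.0743] F [ 0.76  0.98 -0.76] grip 0.997
shift [-0.001   0.0003 -0.0004] turn [0.0001 0.     0.0001] rows>= 0.016908034071275578
```

View pics/s11.png

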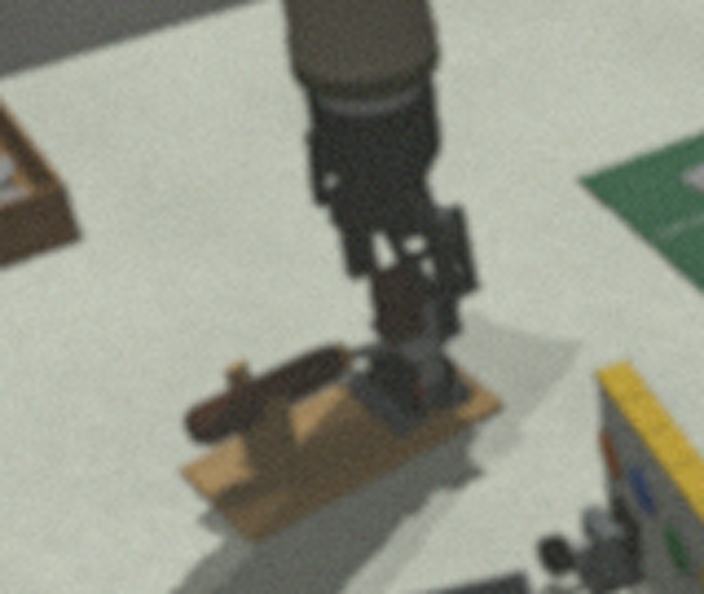

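The roller lies in cradle and fork with the fingers open. I'll go straight up, then move aside towards the start pose to get a clear view.

```bash
python3 -m handwheel '[[[0,0,-0.02,0,0,0,0.0854],[0,0,-0.05,0,0,0,0.0854],[0,0,-0.09,0,0,0,0.0854],[0,0,-0.13,0,0,0,0.0854],[0,0,-0.15,0,0,0,0.0854]]]'
python3 -c "
from h import *
delta([.2,.55,.23],76)"
```

```text
clock: 25.02
position: [0.4953, 0.2756, 0.2268]
ee_rot: [-0.064, 0.998, 0.001, 0.001]
ft_force: [0.5, -0.6, -0.5]
grip_width: 1.001
t 25.025 pos [0.4953 0.2756 0.2268] F [ 0.47 -0.58 -0.54] grip 1.001
shift [ 0.2578  0.3099 -0.0034] turn [0.002  0.0023 0.3725] rows>= 6.449623956440966
```

```bash
python3 -m handwheel '[[[0.025,0.03,0,0,0,0.04,0.0854],[0.06,0.072,0,0,0,0.09,0.0854],[0.1,0.12,0,0,0,0.15,0.0854],[0.14,0.168,0,0,0,0.2,0.0854],[0.18,0.216,0,0,0,0.26,0.0854],[0.22,0.264,0,0,0,0.32,0.0854],[0.25,0.3,0,0,0,0.37,0.0854],[0.258,0.31,0,0,0,0.37,0.0854]]]'
python3 -c "
from h import *
s=manip.camera('side');t=manip.camera('top')
cv2.imwrite('pics/s12full.png',s);cv2.imwrite('pics/t12full.png',t)
cv2.imwrite('pics/t12.png',cv2.resize(t[195:295,210:390],(0,0),fx=4.4,fy=4.4,interpolation=2))
cv2.imwrite('pics/s12.png',cv2.resize(s[140:275,180:350],(0,0),fx=4.4,fy=4.4,interpolation=2))
s0=cv2.imread('pics/side0.png');t0=cv2.imread('pics/top0.png')
for a,b in((t0,t),(s0,s)):
    for I in(a,b):
        m=cv2.inRange(cv2.cvtColor(I,cv2.COLOR_BGR2HSV),(20,120,60),(35,255,255))
        print([tuple(np.round(cv2.minAreaRect(c)[0],1))+tuple(np.round(cv2.minAreaRect(c)[1],1)) for c in cv2.findContours(m,0,2)[0] if cv2.contourArea(c)>150])"
```

```text
clock: 26.02
position: [0.1956, 0.5516, 0.224]
ee_rot: [0.118, 0.993, 0.0, -0.001]
ft_force: [-0.7, -0.6, -0.8]
grip_width: 1.002
[(np.float64(566.4), np.float64(296.9), np.float64(54.5), np.float64(75.3)), (np.float64(332.9), np.float64(213.3), np.float64(78.9), np.float64(7.9)), (np.float64(464.8), np.float64(145.6), np.float64(120.1), np.float64(21.9)), (np.float64(370.5), np.float64(117.4), np.float64(55.3), np.float64(5.5))]
[(np.float64(566.3), np.float64(296.8), np.float64(54.6), np.float64(74.9)), (np.float64(332.9), np.float64(213.7), np.float64(78.6), np.float64(7.7)), (np.float64(464.8), np.float64(145.5), np.float64(120.1), np.float64(22.0)), (np.float64(370.5), np.float64(117.5), np.float64(55.3), np.float64(5.6))]
[(np.float64(510.8), np.float64(294.3), np.float64(177.7), np.float64(27.4)), (np.float64(309.2), np.float64(200.0), np.float64(71.0), np.float64(8.8)), (np.float64(426.2), np.float64(181.4), np.float64(58.5), np.float64(5.0))]
[(np.float64(510.3), np.float64(295.2), np.float64(178.2), np.float64(27.4)), (np.float64(309.3), np.float64(201.7), np.float64(71.0), np.float64(8.5)), (np.float64(426.1), np.float64(181.5), np.float64(58.5), np.float64(5.1))]
```

View pics/s12.png

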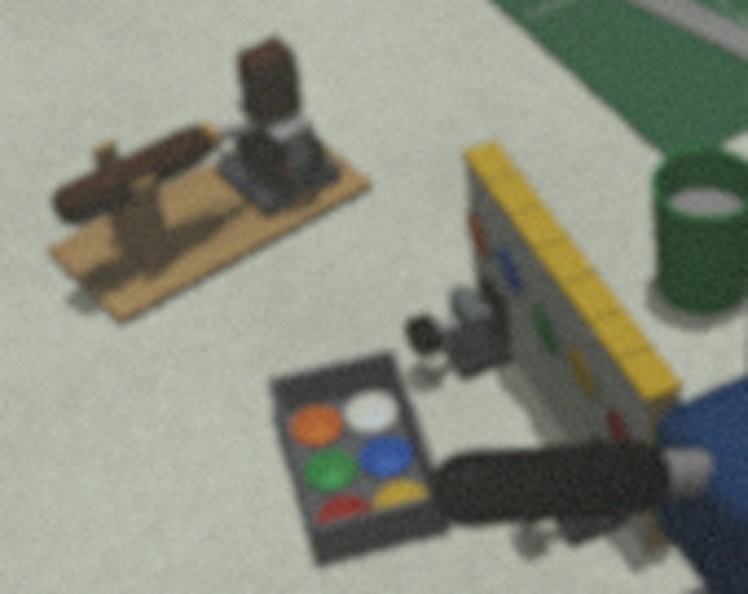

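View pics/t12.png

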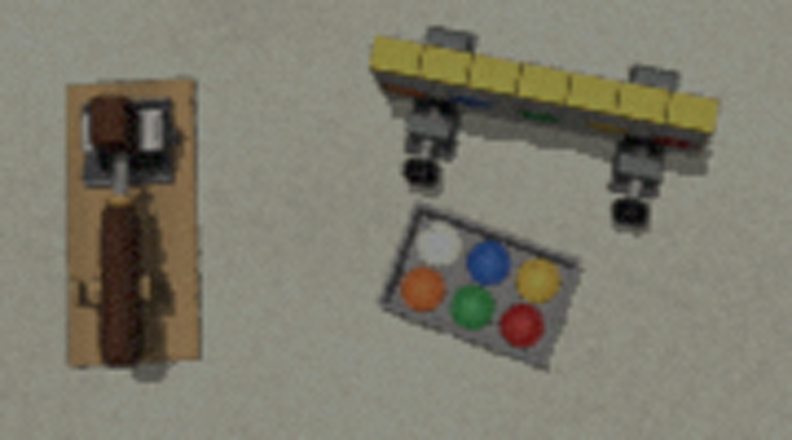

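The top view shows the roller about 2 px to the right of where it started, so I'll measure it in the rest frame. I'll also check how far each section dropped.

Run:
```python
from h import *
k=lambda x,y:(210+(x+.5)/4.4-.5,195+(y+.5)/4.4-.5)
ks=lambda x,y:(180+(x+.5)/4.4-.5,140+(y+.5)/4.4-.5)
o=np.array([.4925,.2766]);a=.13
ex=np.array([np.cos(a),np.sin(a)]);ey=np.array([-np.sin(a),np.cos(a)])
f=lambda n,p:(n,((p[:2]-o)@ex).round(4),((p[:2]-o)@ey).round(4))
print(f("grip before",onz("top",*k(99,117),.116)),f("now",onz("top",*k(110,117),.116)))
print(f("side grip before",onz("side",*ks(262,45),.116)),f("now",onz("side",*ks(269,49),.116)))
print(f("hend before",onz("top",*k(112,362),.072)),f("now",onz("top",*k(120,360),.072)))
print(f("hend side before",onz("side",*ks(64,203),.072)),f("now",onz("side",*ks(68,206),.072)))
# axle cross check: cradle edges in clear view t8 (crop origin 210,180, x4.4): V blocks x 83..173 / rows 166..250
k8=lambda x,y:(210+(x+.5)/4.4-.5,180+(y+.5)/4.4-.5)
for p in((83,168),(173,165),(84,250),(174,247)):print(f("cradle",onz("top",*k8(*p),.02)))
print(manip.get_obs()["joint_velocities"].round(3))
# per-section drop: top view front edge & side-view upper edge row shift along the trim
A=cv2.imread('pics/side0.png');B=cv2.imread('pics/s12full.png')
for y in(-96,-64,-32,0,32,64,96):
    p=np.array([.537,-.004])+np.array([.12,.9928])*y/1000
    r=[]
    u,v=proj("side",[*p,.13]);u=int(round(u))
    for I in(A,B):
        m=cv2.inRange(cv2.cvtColor(I,cv2.COLOR_BGR2HSV),(18,110,60),(36,255,255))
        q=[]
        for c in(u-2,u-1,u,u+1,u+2):
            w=np.nonzero(m[int(v)-15:int(v)+20,c])[0]
            if len(w):q.append((w.min()+w.max())/2)
        r.append(np.mean(q) if q else np.nan)
    e=proj("side",[*p,.126])[1]-proj("side",[*p,.132])[1]
    print(y,"drop px",round(r[1]-r[0],2),"expected",round(e,2))
```

```text
('grip before', np.float64(0.0031), np.float64(-0.0005)) ('now', np.float64(0.0027), np.float64(-0.0075))
('side grip before', np.float64(0.0054), np.float64(0.0046)) ('now', np.float64(0.0063), np.float64(-0.0018))
('hend before', np.float64(-0.1499), np.float64(0.0023)) ('now', np.float64(-0.1489), np.float64(-0.0029))
('hend side before', np.float64(-0.1446), np.float64(0.0051)) ('now', np.float64(-0.1442), np.float64(0.001))
('cradle', np.float64(0.0299), np.float64(0.0309))
('cradle', np.float64(0.0285), np.float64(-0.0311))
('cradle', np.float64(-0.0269), np.float64(0.0307))
('cradle', np.float64(-0.0283), np.float64(-0.0308))
[ 0.034 -0.018  0.037  0.018  0.005  0.003  0.02 ]
-96 drop px 1.6 expected 1.86
-64 drop px 1.4 expected 1.86
-32 drop px 1.2 expected 1.86
0 drop px 1.5 expected 1.85
32 drop px 1.3 expected 1.85
64 drop px 1.3 expected 1.84
96 drop px 1.4 expected 1.83
```

The cradle reads symmetric in the rest frame (±31 mm), so that frame is good. The roller is about 5 to 7 mm off across, inside the 12 mm limit, and centred along. The section drop came out a bit short with that coarse mask, so I'll measure the upper edge to sub-pixel level.

Run:
```python
from h import *
A=[cv2.imread('pics/side0.png')];B=[cv2.imread('pics/s12full.png')]+[manip.camera("side") for _ in range(4)]
Y=lambda L:np.mean([I[:,:,2].astype(float)-I[:,:,0] for I in L],axis=0)  # yellowness
a,b=Y(A),Y(B)
for y in(-96,-64,-32,0,32,64,96):
    p=np.array([.537,-.004])+np.array([.12,.9928])*y/1000
    u,v=proj("side",[*p,.129]);u=int(round(u));v=int(round(v));D=[]
    for c in range(u-3,u+4):
        e=[]
        for I in(a,b):
            col=I[v-14:v+16,c];pk=col[8:24].max();h=pk/2
            i=np.argmax(col>h);up=i-(col[i]-h)/(col[i]-col[i-1])
            j=len(col)-1-np.argmax(col[::-1]>h);dn=j+(col[j]-h)/(col[j]-col[j+1]) if j<len(col)-1 else np.nan
            e.append((up,dn))
        D.append((e[1][0]-e[0][0],e[1][1]-e[0][1]))
    print(y,"upper,lower edge drop px",np.median(D,axis=0).round(2))
```

```text
-96 upper,lower edge drop px [1.81 1.45]
-64 upper,lower edge drop px [1.72 1.57]
-32 upper,lower edge drop px [1.63 1.54]
0 upper,lower edge drop px [1.43 1.57]
32 upper,lower edge drop px [1.47 1.37]
64 upper,lower edge drop px [1.53 1.27]
96 upper,lower edge drop px [1.33 1.3 ]
```

Run:
```python
from h import *
def Y(I): return cv2.GaussianBlur((I[:,:,2].astype(np.float32)-I[:,:,0]),(0,0),.7)
for n,f0,f1 in(("side","pics/side0.png","pics/s12full.png"),("top","pics/top0.png","pics/t12full.png")):
    A,B=Y(cv2.imread(f0)),Y(cv2.imread(f1))
    def shift(u,v,w=7,h=6,s=10):
        u,v=int(round(u)),int(round(v))
        a=cv2.resize(A[v-h:v+h+1,u-w:u+w+1],None,fx=s,fy=s,interpolation=2)
        b=cv2.resize(B[v-h-4:v+h+5,u-w-4:u+w+5],None,fx=s,fy=s,interpolation=2)
        r=cv2.matchTemplate(b,a,cv2.TM_CCOEFF_NORMED)
        r=r[:,4*s:4*s+1]  # vertical shift only
        return (np.argmax(r)-4*s)/s, r.max()
    for y in(-96,-64,-32,0,32,64,96):
        p=np.array([.537,-.004])+np.array([.12,.9928])*y/1000
        u,v=proj(n,[*p,.130]); print(n,y,shift(u,v),"exp",round(proj(n,[*p,.126])[1]-proj(n,[*p,.132])[1],2))
    print("decoy",shift(*((426,181) if n=="side" else (370,118))))
```

```text
side -96 (np.float64(1.5), np.float32(0.99489546)) exp 1.86
side -64 (np.float64(1.7), np.float32(0.99777436)) exp 1.86
side -32 (np.float64(1.6), np.float32(0.998707)) exp 1.86
side 0 (np.float64(1.6), np.float32(0.998446)) exp 1.85
side 32 (np.float64(1.3), np.float32(0.99634606)) exp 1.85
side 64 (np.float64(1.5), np.float32(0.9949411)) exp 1.84
side 96 (np.float64(1.3), np.float32(0.9975382)) exp 1.83
decoy (np.float64(0.0), np.float32(0.9993371))
top -96 (np.float64(0.3), np.float32(0.9948727)) exp 0.33
top -64 (np.float64(0.3), np.float32(0.99592376)) exp 0.34
top -32 (np.float64(0.3), np.float32(0.99705875)) exp 0.35
top 0 (np.float64(0.3), np.float32(0.99651563)) exp 0.36
top 32 (np.float64(0.3), np.float32(0.9972088)) exp 0.37
top 64 (np.float64(0.3), np.float32(0.9964927)) exp 0.38
top 96 (np.float64(0.3), np.float32(0.9976783)) exp 0.39
decoy (np.float64(0.0), np.float32(0.99967796))
```

The drop shows in both views for all seven sections, and the decoy stays at 0. The side camera reads about 4.3 to 5.6 mm of the 6 mm, but the mechanical evidence is stronger. The trim was at a hard stop under about 18 to 27 N, against the 9 N that moves it. TCP height was constant at 0.186, which puts the wheel bottom at about 0.1255 m. I'm handing in.

```bash
python3 -m handwheel '[[[0,0,0,0,0,0,0.0854],[0,0,0,0,0,0,0.0854],[0,0,0,0,0,0,0.0854],[0,0,0,0,0,0,0.0854]]]'
python3 -c "
from workcell import manip
print(manip.hand_in())"
```

```text
clock: 26.82
position: [0.1992, 0.5497, 0.2243]
ee_rot: [0.121, 0.993, 0.0, -0.0]
ft_force: [1.0, 0.6, 0.3]
grip_width: 1.0
the job is handed in; nothing more can be done
None
```

I rolled the trim from the +y end to the -y end and most of the way back, with 18–27 N on the wheel. Then I laid the roller back in its rest, let go, moved the arm clear and handed in at 26.8 s. No verdict was reported.

**Last checks:**
- **Trim height:** the TCP stayed at 0.186 m along all seven sections. That puts the wheel bottom at about 0.1255 m, against 0.126 m for fully home, and pressing harder moved it no further.
- **Trim in the pictures (disagrees):** the side camera showed the sections dropping only 4.3–5.6 mm of the expected 6 mm. The lowest readings, at y = +32 and +96, are just under the 4.5 mm limit. The top view agreed roughly with a full drop. I went by the force and height readings and did not roll again.
- **Roller:** it lies upright with the wheel in the cradle and the handle in the fork. It sits 2–7 mm off centre across (limit 12 mm), about 6 mm from where it started. Along the rest it is roughly where it started: the two views put the grip 3 and 6 mm forward both before and after.
- **Surroundings:** the tray, tub and clamps showed no visible shift in the final crops. I saw no contact with the press or the bottle, though I did not measure the bottle's final position.

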